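Turn a click-stop thermostat dial up four clicks and confirm

ROBOT

A 6-joint arm with a two-finger parallel gripper is mounted at the origin on a cart in front of the work surface, level with it; the furniture and walls round the work are solid. World frame = base frame: x ahead of the robot, y to its left, z up, the work surface at z = 0. Lengths are in m, angles in rad, forces in N, time in s.
With the tool pointing down it reaches from about 0.35 to 0.975 m from the base axis. Payload 4.9 kg.
Tool frame: the origin (TCP) lies at the very end of the fingers, on their centre line; the grasp point (between the pads) lies 19 mm behind it; z points along the fingers, y is the line along which they close (so a half turn about z gives the same grasp; the last joint's range is limited). The gripper opens to 85 mm and grips with 20 to 120 N. Pads are 22 mm wide; open, the fingers measure 114 mm over their backs; the gripper's body (76 mm by 85 mm) begins 54 mm behind the grasp point. The pads swing forward as they close: fully open they stand 13 mm farther back than shut.
Start: joints at [-1.445, 0.053, 1.613, -0, 1.476, -0.119], TCP at [0.151, -0.606, 0.201] pointing down, gripper open.
Joint ranges: [-3.01, 3.01], [-1.01, 2.22], [0.06, 2.58], [-1.02, 4.17], [0.09, 2.62], [-3.14, 3.14]. Speed limits (rad/s): [2.57, 2.57, 3.14, 3.14, 3.14, 3.14].

INTERFACE

Orientations are given as a rotation vector (axis times angle).
In Python, from station import get_obs, get_image, finish_job gives the robot as it stands. The module is installed in compiled form; this text tells all that it offers.
- The arm moves only by the tool carry_out, never from a script. Its argument "rows" is a list of rows, each a list of 7 numbers: the turn, a rotation vector about the tool's x, y, z as a fraction of full scale, then the shift along the tool's x, y, z as a fraction of full scale, then the closure, from -1 (fully open) to 1 (shut). A call has 1 to 5 rows; each row is the pose to reach, as a shift and turn from the pose commanded when the call began, along the tool's axes at that moment, turning the shorter way round; what a row does not reach only later rows make up. Full scale, the value 1, is 300 mm for a shift and pi rad for a turn. A row lasts 1/10 s, in which the tool goes at most 50 mm and 8.59 degrees, less where a joint would pass 70% of its speed; a pose out of reach is approached as far as the arm can. A call with a number of a shift or a turn outside -1 to 1 is refused whole. A call with a gripper value outside its range is refused whole. The fingers move at their own pace and stop on an object; "force" is the grip in N (left out, the last holds). Time passes only in rows, so rows that repeat a pose let the fingers close. It gives the time, the measured TCP pose, the force, the opening and the grip force at its end, in the units of the state.
- get_obs(): the state, without advancing time (a new reading comes with each control period).
- get_image(name): name is "scene" or "top" or "wrist"; returns a dict with "img" (480x640x3 uint8, blue, green, red), "mtx" (3x3 intrinsics, pixels), "R" (3x3) and "t" (3): a world point X has camera coordinates R X + t. Camera axes: x right, y down, z forward; pixel columns grow to the right and rows downward; lengths in m; the calibration is good to about 2 mm. The wrist camera is an equidistant fisheye: a pixel r from the principal point sees the ray r / f radians off the axis. A picture is of the moment at which its call begins. There is no depth.
- finish_job(): hands the job in; it is judged then, once.
The state is a dict: "t": time; "q": joint angles; "dq": joint speeds; "effort": joint torques, N m; "tool_pos": TCP position; "tool_rot": TCP orientation; "contact_force": force on the tool from outside, world axes, zero at the start; "wrist_torque": the same for the moment, N m; "opening": finger opening in m; "grip_force": force on a finger pad.
Only numpy, scipy, OpenCV 4.12 (cv2) and the standard library are available. Lean on these libraries where they do the work, as an engineer would, in place of code of your own. Each camera call takes 0.05 s, during which the arm holds its last target. There are 200 camera calls.

TASK

Turn the drying-shelf controller's pointer dial clockwise (seen from above) by exactly four clicks, pushing its blade round with a fingertip and never going on into a fifth click; then press the round button beside it fully down and let it come up again. Do not grip the dial or lift or shove the controller, and leave the things standing round it alone.

Things in the scene. Friction and masses are not known exactly. Their poses are not given: they have to be found in the camera images.
- controller: Loose grey painted box with an aluminium deck, 120 x 200 x 58 mm (its own x, y, z), about 2.2 kg, on rubber feet on the table. Origin: centre of its underside; z up, x towards its rear long side. The pointer dial is on its deck, centred 40 mm to the +y side of the middle; the round button is 66 mm to the -y side. Ten short engraved marks (48 mm from the dial axis, 30 degrees apart) show the dial's click positions.
- dial (a joint): Angle of the dial in rad, 0 at the start, growing clockwise seen from above. It rests in click positions 30 degrees (0.5236 rad) apart; four clicks are 2.094 rad. Between two clicks it resists with up to 0.2 N m (about 6 N at 34 mm from the axis), and past the half-way point it snaps on by itself to the next click. End stops lie one third of a click beyond -2 and +7 clicks.
- dial_axis (a point): Point on the vertical axis of the dial, 25 mm above the deck (83 mm above the table). The dial is a black disc, 41 mm radius, 9 mm high, with a hub of 11 mm radius in the middle and one upright radial blade, the pointer: 10 mm thick, from the hub out to 43 mm from the axis, its top 40 mm above the deck. A fingertip can stand on either side of it above the disc.
- pointer (a point): Point in the middle of the blade's thickness, 34 mm from the dial axis, 25 mm above the deck (15 mm below the blade's top edge, 16 mm above the disc). The direction from dial_axis to here is the pointer's direction; it turns with the dial. At the start it points 150 degrees anticlockwise from the controller's +x.
- blade_push: Half of the blade's thickness: the half with the face to push for a clockwise turn. Its origin lies on the dial axis at deck height.
- blade_back: The other half of the blade's thickness, with the opposite face. Its origin lies on the dial axis at deck height.
- set_button (a joint): Travel of the round spring button in m: 0 up, 0.006 fully down, which takes 5 N.
- set_button_top (a point): Centre of the top face of the round button (13 mm radius), which is pressed straight down; it is 22 mm above the deck and stands in a fixed round housing of 21 mm radius, 12 mm high.
- oxide_pot: Small lidded pot, 32 mm wide and 44 mm tall, loose, close behind the controller. Origin: centre of its underside. Leave it alone.
- cap: Small round blue plastic cap, 28 mm wide and 12 mm high, loose, in front of the controller. Origin: centre of its underside. Leave it alone.
- mug: Cream mug with a handle, 118 mm tall, loose, to the right of the work. Origin: centre of its underside. Leave it alone.
- rib: Flat wooden kidney-shaped rib, 52 x 92 x 9 mm, loose, to the right of the controller. Origin: centre of its underside. Leave it alone.
Mind the look-alikes: they are no part of the job. There is more than one size of the controller; the job needs the larger.

How it is judged:
On the way, in this order (a step that is already met when the one before it is completed fails the run):
1. the dial rests four clicks clockwise of its start (value of joint dial between 1.96 and 2.22 rad), for 0.2 s.
2. the button is pressed fully down by the fingers (value of joint set_button above 0.005 m and contact force between the fingers and controller above 1 N), for 0.05 s.
3. the button is up again (value of joint set_button below 0.0015 m), for 0.1 s.
At the end, for the whole second after the job is handed in: The dial rests at its fourth click (within 0.13 rad, a quarter of a click), the button has been pressed after that and is up again, and the controller stands level within 20 mm of where it stood (all of step 1 and value of joint set_button below 0.0015 m and distance of controller from where it was at the start of the episode below 0.02 m and angle between controller's own z axis and vertical below 0.05 rad and linear speed of controller below 0.02 m/s); the robot touches nothing.
It fails at once if the dial was turned on towards a fifth click (value of joint dial above 2.38 rad).
It fails at once if the button was pressed before the dial had made its four clicks (value of joint set_button above 0.004 m and value of joint dial below 1.9 rad).
It fails at once if the dial's blade was gripped from both sides (contact force between the fingers and blade_push above 6 N and contact force between the fingers and blade_back above 6 N).
It fails at once if the controller was lifted, tipped or shoved along the table (height (world z) of controller above 0.012 m or angle between controller's own z axis and vertical above 0.12 rad or distance of controller from where it was at the start of the episode above 0.03 m).
It fails at once if a bystander was disturbed (distance of any of oxide_pot, cap, mug, rib from where it was at the start of the episode above 0.02 m).
It also fails if it takes over 54 s, if anything falls off the work surface, if the arm or the gripper's body presses on something with over 40 N, if the wrist force passes 120 N, or if a joint passes its speed limit or range.

## Working session

There is one attempt and no reset: what is moved stays moved. The work goes in short steps, Python scripts to look and compute and a tool call to move; the robot and the scene stay as the last step left them, time stands still between calls to the robot, and variables do not carry over. Pictures are saved under pics/ and viewed, at most 10 in all, crops included, and the job is handed in when it is done.

Besides the shell and the picture viewer there is one more tool, called after ">>>" as name(argument=value, ...), one argument or row to a line, values as JSON. carry_out: Moves the arm, as the interface text tells. Shift numbers are shares of 300 mm and turn numbers shares of pi rad, none past 1 either way. Its arguments: {"type":"object","properties":{"rows":{"type":"array"},"force":{"type":"number"}},"required":["rows"]}

```bash
mkdir -p pics
cat > h.py <<'E'
import numpy as np, cv2
from station import get_obs, get_image
from scipy.spatial.transform import Rotation as Rn
def snap(n,f):
    d=get_image(n); cv2.imwrite(f'pics/{f}.png',d['img']); np.savez(f'pics/{f}.npz',mtx=d['mtx'],R=d['R'],t=d['t']); return d
def ray2z(f,u,v,z):
    d=np.load(f'pics/{f}.npz'); r=d['R'].T@np.linalg.inv(d['mtx'])@[u,v,1]; c=-d['R'].T@d['t']
    return c+r*(z-c[2])/r[2]
def proj(f,X):
    d=np.load(f'pics/{f}.npz'); p=d['mtx']@(d['R']@np.array(X)+d['t']); return p[:2]/p[2]
E
python3 -c "
from h import *
for n in ('scene','top'):
    d=snap(n,n+'0'); print(n,-d['R'].T@d['t'],d['mtx'][0,0])
print(get_obs())"
```

```text
scene [-0.11057123  0.33280911  1.00642525] 604.229920043203
top [ 0.31770355 -0.00124848  1.20297278] 556.6286195150675
{'t': 0.1, 'q': array([-1.44497052e+00,  5.32996476e-02,  1.61416879e+00, -4.37443749e-05,
        1.47598654e+00, -1.18995559e-01]), 'dq': array([-0.00050844,  0.00058736, -0.00333159,  0.00099767, -0.00086699,
        0.00052926]), 'effort': array([ 1.20419998e-03, -3.94900775e+01, -3.71360815e+01, -2.07227259e-05,
        3.96690506e-03,  5.24382617e-07]), 'tool_pos': array([ 0.15140072, -0.6057441 ,  0.20027332]), 'tool_rot': array([-3.11623559e+00, -3.83383940e-01,  7.83423447e-05]), 'contact_force': array([-0.15091142,  0.80238087,  0.06351549]), 'wrist_torque': array([ 0.01035762, -0.02144405, -0.03015385]), 'grip_force': 0.0, 'opening': 0.0852444594450181}
```

View pics/top0.png

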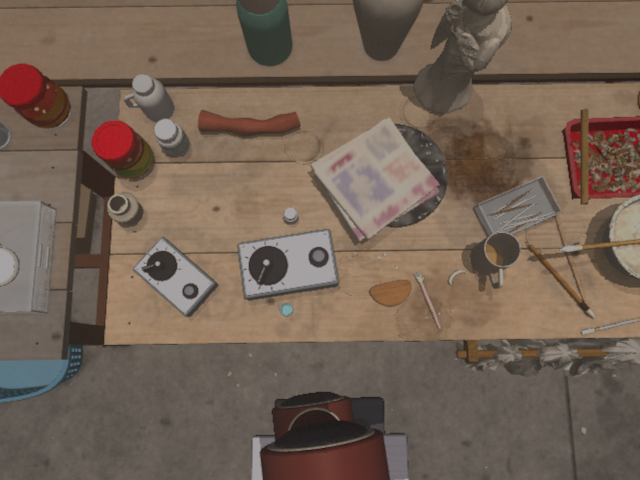

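View pics/scene0.png

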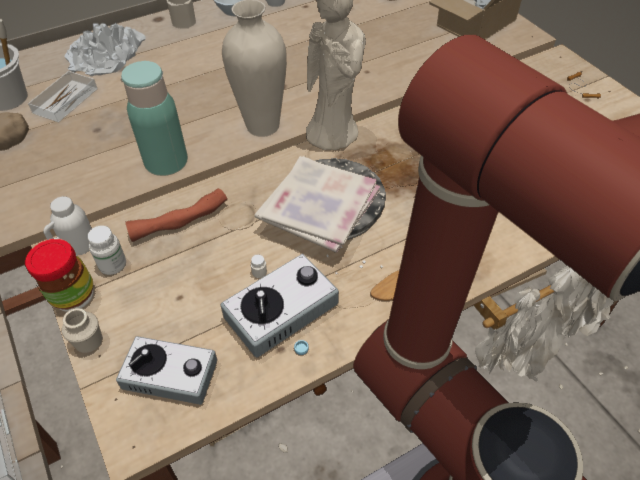

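Two controllers are visible in the top view: the one at (174,276) and the one at (289,263). The latter looks larger, and it has the pot (290,215) behind it, the cap (287,310) in front and the rib (390,292) to its right, which fits the description. I'll confirm in an enlarged crop.

```bash
python3 -c "
import cv2
a=cv2.imread('pics/top0.png')[195:330,130:350]; cv2.imwrite('pics/c1.png',cv2.resize(a,None,fx=3.6,fy=3.6,interpolation=cv2.INTER_CUBIC))"
```

```text
(no output)
```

View pics/c1.png

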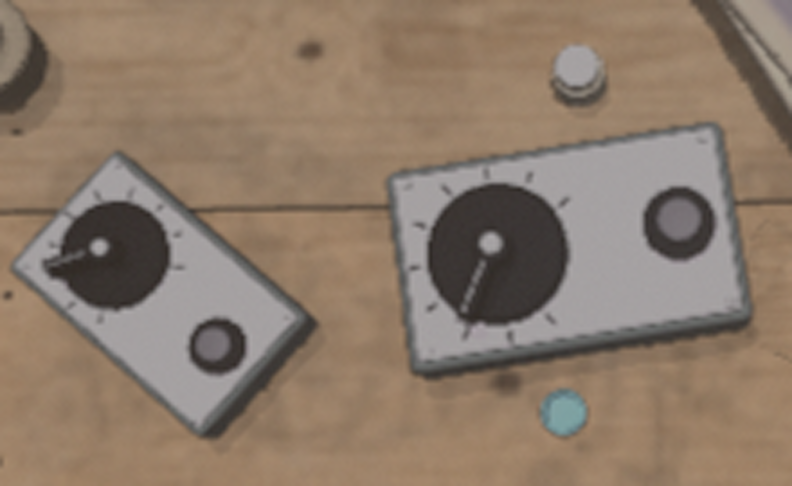

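The larger controller is at right in the crop. Deck corners are about (390,178), (716,127), (747,312) and (415,364), disc centre (498,254), button top (679,219), and the blade points to (465,315). Now I'll measure it against the stated sizes.

```bash
python3 -c "
from h import *
g=lambda u,v,z: ray2z('top0',u/3.6+130-.36,v/3.6+195-.36,z)
C=[g(*p,.058) for p in [(390,178),(716,127),(747,312),(415,364)]]
for i in range(4): print(C[i][:2], np.linalg.norm(C[i]-C[i-1]))
ctr=np.mean(C,0); ex=(C[0]+C[1]-C[2]-C[3])[:2]; ey=(C[0]+C[3]-C[1]-C[2])[:2]
ax=np.degrees(np.arctan2(ex[1],ex[0])); ay=np.degrees(np.arctan2(-ey[0],ey[1])); print('ctr',ctr,'yaw',ax,ay)
D=g(498,254,.067);B=g(679,219,.080);print('dial',D,'btn',B)
d=(D-B)[:2];print(np.linalg.norm(d),'yaw',np.degrees(np.arctan2(-d[0],d[1])))
P1=g(491,243,.098);P2=g(464,313,.098);p=P2-P1;print('ptr',P1,P2,np.linalg.norm(p),np.degrees(np.arctan2(p[1],p[0])))
for y in(ax,ay):
  a=np.radians(y);print(ctr[:2]+.04*np.array([-np.sin(a),np.cos(a)]),ctr[:2]-.066*np.array([-np.sin(a),np.cos(a)]))
# scene check
print('scene proj dial',proj('scene0',[D[0],D[1],.067]),'btn',proj('scene0',B))
print('pot',ray2z('top0',578/3.6+130,67/3.6+195,.044),'cap',ray2z('top0',564/3.6+130,413/3.6+195,.012))
import cv2
a=cv2.imread('pics/scene0.png')[235:365,210:350]; cv2.imwrite('pics/c2.png',cv2.resize(a,None,fx=4.5,fy=4.5,interpolation=cv2.INTER_CUBIC))
"
```

```text
[0.54174716 0.18383308] 0.10964156724929791
[ 0.56974223 -0.00619494] 0.19207908581419023
[ 0.46075713 -0.02259596] 0.11021227702638715
[0.43333064 0.16748893] 0.19205331437164203
ctr [0.50139429 0.08063278 0.058     ] yaw 8.565541126302783 8.295436132695349
dial [0.494845   0.11968505 0.067     ] btn [0.5116277  0.01562025 0.08      ]
0.10540940027330771 yaw 9.161306794869352
ptr [0.49626479 0.1203416  0.098     ] [0.4572032  0.13493192 0.098     ] 0.04169754398674702 159.51827844005905
[0.49543666 0.12018662] [0.51122437 0.01536893]
[0.4956232  0.12021427] [0.5109166  0.01532332]
scene proj dial [262.74742002 302.74944834] btn [307.1436635  270.14702007]
pot [0.60963336 0.07469012 0.044     ] cap [0.40709221 0.08494528 0.012     ]
```

View pics/c2.png

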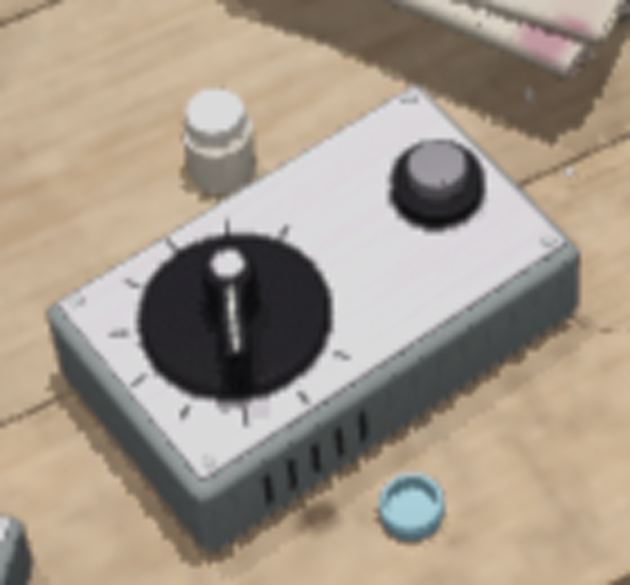

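```bash
cat >> h.py <<'E'
AX=np.array([.4945,.120]); YAW=8.6; PHI0=YAW+150
def tool(x,y,z,yaz):   # tool down, tool y at azimuth yaz (deg)
    a=np.radians(yaz); Y=np.array([np.cos(a),np.sin(a),0]); Z=np.array([0,0,-1.])
    return np.array([x,y,z]), Rn.from_matrix(np.column_stack([np.cross(Y,Z),Y,Z]))
def push(click_deg,gap,z,r=.034):  # pad side touching blade at turned angle; gap from face
    f=np.radians(PHI0-click_deg); rr=np.array([np.cos(f),np.sin(f)]); t=np.array([np.sin(f),-np.cos(f)])
    p=AX+r*rr-(.016+gap)*t; return tool(p[0],p[1],z,PHI0-click_deg-180)
def plan(*T):
    o=get_obs(); p=o['tool_pos']; R=Rn.from_rotvec(o['tool_rot'])
    print('t',round(o['t'],2),'p',p.round(4),'F',o['contact_force'].round(2))
    for P,Q in T: print(np.r_[(R.inv()*Q).as_rotvec()/np.pi, R.inv().apply(P-p)/.3].round(3).tolist())
E
python3 -c "
from h import *
a=push(0,.012,.2)
plan(tool(.30,-.28,.22,-50),a); print(a[0])"
```

```text
t 0.1 p [ 0.1514 -0.6057  0.2003] F [-0.15  0.8   0.06]
[-0.001, -0.0, -0.144, 0.744, -0.933, -0.064]
[-0.001, -0.0, -0.303, 1.549, -2.059, 0.005]
[0.45262755 0.10633625 0.2       ]
```

>>> carry_out(
  rows=[
    [0, 0, -0.144, 0.744, -0.933, -0.064, 1],
    [0, 0, -0.144, 0.744, -0.933, -0.064, 1],
    [0, 0, -0.144, 0.744, -0.933, -0.064, 1],
    [0, 0, -0.144, 0.744, -0.933, -0.064, 1],
    [0, 0, -0.144, 0.744, -0.933, -0.064, 1],
  ],
  force=40,
)

```text
t: 0.6
tool_pos: [0.2554, -0.3772, 0.2142]
tool_rot: [-2.952, -1.072, -0.0]
contact_force: [0.4, -0.1, -0.2]
opening: 0.0122
grip_force: 0.0
```

```bash
python3 -c "
from h import *
plan(push(0,.012,.2))"
```

```text
t 0.6 p [ 0.2554 -0.3772  0.2142] F [ 0.38 -0.06 -0.17]
[-0.0, -0.0, -0.159, 1.538, -0.815, 0.049]
```

>>> carry_out(
  rows=[
    [0, 0, -0.159, 0.92, -0.49, 0, 1],
    [0, 0, -0.159, 0.92, -0.49, 0, 1],
    [0, 0, -0.159, 0.92, -0.49, 0, 1],
    [0, 0, -0.159, 0.92, -0.49, 0, 1],
    [0, 0, -0.159, 0.92, -0.49, 0, 1],
  ],
)

```text
t: 1.1
tool_pos: [0.3489, -0.1455, 0.2145]
tool_rot: [2.595, 1.769, 0.0]
contact_force: [1.0, -0.2, 0.5]
opening: -0.0003
grip_force: 0.0
```

```bash
python3 -c "
from h import *
plan(push(0,.012,.2))"
```

```text
t 1.1 p [ 0.3489 -0.1455  0.2145] F [ 1.   -0.22  0.54]
[0.0, 0.0, -0.0, 0.908, 0.015, 0.048]
```

>>> carry_out(
  rows=[
    [0, 0, 0, 0.908, 0.015, 0.048, 1],
    [0, 0, 0, 0.908, 0.015, 0.048, 1],
    [0, 0, 0, 0.908, 0.015, 0.048, 1],
    [0, 0, 0, 0.908, 0.015, 0.048, 1],
    [0, 0, 0, 0.908, 0.015, 0.048, 1],
  ],
)

```text
t: 1.6
tool_pos: [0.444, 0.0856, 0.2013]
tool_rot: [2.595, 1.77, 0.0]
contact_force: [1.6, -1.2, 0.4]
opening: -0.0
grip_force: 0.0
```

>>> carry_out(
  rows=[
    [0, 0, 0, 0.07, 0, 0, 1],
    [0, 0, 0, 0.07, 0, 0, 1],
    [0, 0, 0, 0.07, 0, 0, 1],
  ],
)

```text
t: 1.9
tool_pos: [0.4512, 0.1028, 0.2011]
tool_rot: [-2.595, -1.771, 0.002]
contact_force: [0.6, 0.1, 0.5]
opening: -0.0
grip_force: 0.0
```

```bash
python3 -c "
from h import *
plan(push(0,.012,.2),push(0,.012,.13),push(0,.012,.078))
d=snap('wrist','w0');print(d['mtx'],d['R'],d['t'])"
```

```text
t 1.9 p [0.4512 0.1028 0.2011] F [0.57 0.11 0.52]
[-0.0, 0.0, 0.0, 0.013, 0.0, 0.004]
[-0.0, 0.0, 0.0, 0.013, 0.0, 0.237]
[-0.0, 0.0, 0.0, 0.013, 0.001, 0.41]
[[371.64829954   0.         312.73806925]
 [  0.         371.64829954 242.37264935]
 [  0.           0.           1.        ]] [[ 0.93105971 -0.36486353 -0.00155487]
 [-0.34639959 -0.88526591  0.31034109]
 [-0.11460862 -0.28840748 -0.950624  ]] [-0.38118265  0.20715842  0.46098517]
```

View pics/w0.png

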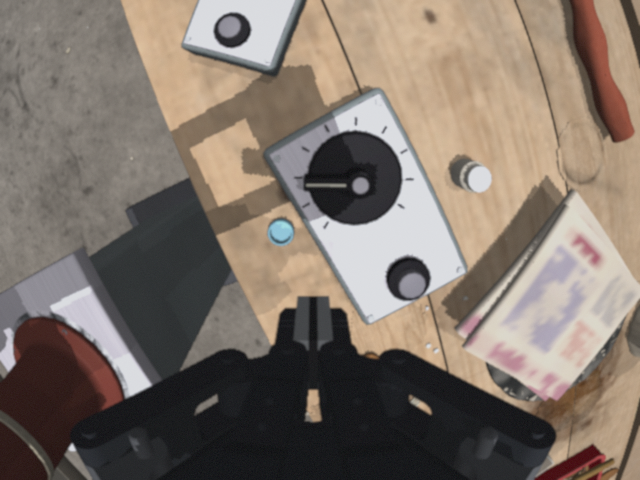

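The wrist view shows the large controller with disc centre at (355,177), hub top at (361,186), blade end at (306,184) and button top at (411,284). I'll use these to refine the axis.

```bash
cat >> h.py <<'E'
def wray(f,u,v,z):
    d=np.load(f'pics/{f}.npz'); m=d['mtx']; x=np.array([(u-m[0,2])/m[0,0],(v-m[1,2])/m[1,1]]); th=np.hypot(*x)
    r=d['R'].T@np.r_[x/th*np.sin(th),np.cos(th)]; c=-d['R'].T@d['t']; return c+r*(z-c[2])/r[2]
E
python3 -c "
from h import *
a=wray('w0',355,177,.067);h=wray('w0',361,186,.098);e=wray('w0',306,184,.098);b=wray('w0',411,284,.08)
print(a,h,e,b,np.linalg.norm(e-h),np.degrees(np.arctan2(*(e-h)[1::-1])),np.linalg.norm((a-b)[:2]))"
```

```text
[0.49614404 0.12475032 0.067     ] [0.49636726 0.12202095 0.098     ] [0.45835411 0.13828538 0.098     ] [0.51111333 0.02035449 0.08      ] 0.04134647811152069 156.83568667617743 0.10546359104027073
```

```bash
sed -i 's/\[.4945,.120\]/[.4954,.1212]/' h.py; python3 -c "
from h import *
plan(push(0,.012,.13),push(0,.012,.078))"
```

```text
t 1.95 p [0.4512 0.1022 0.2012] F [0.15 0.35 0.93]
[-0.0, 0.0, -0.0, 0.02, 0.001, 0.237]
[-0.0, 0.0, -0.0, 0.02, 0.001, 0.411]
```

>>> carry_out(
  rows=[
    [0, 0, 0, 0.02, 0, 0.12, 1],
    [0, 0, 0, 0.02, 0, 0.237, 1],
    [0, 0, 0, 0.02, 0, 0.33, 1],
    [0, 0, 0, 0.02, 0, 0.4, 1],
    [0, 0, 0, 0.02, 0, 0.4, 1],
  ],
)

```text
t: 2.45
tool_pos: [0.4507, 0.1068, 0.0781]
tool_rot: [-2.595, -1.765, 0.01]
contact_force: [-0.5, 1.4, -0.0]
opening: -0.0004
grip_force: 0.0
```

```bash
python3 -c "
from h import *
plan(push(0,.012,.079),push(0,0,.079),push(5,0,.079),push(10,0,.079),push(15,0,.079),push(20,0,.079))"
```

```text
t 2.45 p [0.4507 0.1068 0.0781] F [-0.52  1.36 -0.03]
[-0.002, 0.001, -0.001, 0.006, 0.008, -0.003]
[-0.002, 0.001, -0.001, 0.046, 0.008, -0.003]
[-0.002, 0.001, 0.027, 0.056, 0.003, -0.003]
[-0.002, 0.001, 0.055, 0.066, 0.0, -0.003]
[-0.002, 0.001, 0.082, 0.077, -0.002, -0.003]
[-0.002, 0.001, 0.11, 0.088, -0.004, -0.003]
```

>>> carry_out(
  rows=[
    [0, 0, 0, 0.025, 0, 0, 1],
    [0, 0, 0, 0.046, 0.005, 0, 1],
    [0, 0, 0.027, 0.056, 0.002, 0, 1],
    [0, 0, 0.055, 0.066, 0, 0, 1],
    [0, 0, 0.055, 0.066, 0, 0, 1],
  ],
)

```text
t: 2.95
tool_pos: [0.4626, 0.1276, 0.0836]
tool_rot: [2.737, 1.539, 0.005]
contact_force: [-1.2, -0.2, -0.5]
opening: -0.0
grip_force: 0.0
```

```bash
python3 -c "
from h import *
plan(*[push(a,0,.079) for a in (10,15,20,25,30)])"
```

```text
t 2.95 p [0.4626 0.1276 0.0836] F [-1.2  -0.25 -0.53]
[0.001, -0.001, 0.001, -0.015, -0.009, 0.015]
[0.001, -0.001, 0.028, -0.004, -0.013, 0.015]
[0.001, -0.001, 0.056, 0.006, -0.017, 0.015]
[0.001, -0.001, 0.084, 0.017, -0.019, 0.015]
[0.001, -0.001, 0.112, 0.027, -0.02, 0.015]
```

>>> carry_out(
  rows=[
    [0, 0, 0, 0, 0, 0, 1],
    [0, 0, 0, 0, 0, 0, 1],
    [0, 0, 0, 0, 0, 0, 1],
    [0, 0, 0, 0, 0, 0, 1],
  ],
)

```text
t: 3.35
tool_pos: [0.4611, 0.1269, 0.0817]
tool_rot: [2.738, 1.539, 0.0]
contact_force: [-0.1, -0.1, 0.9]
opening: 0.0003
grip_force: 0.0
```

```bash
python3 -c "
from h import *
plan(*[push(a,0,.079) for a in (10,15,20,25,30)])
d=snap('wrist','w1')
snap('top','t1');snap('scene','s1')
a=cv2.imread('pics/w1.png')[:,:] 
b=cv2.resize(cv2.imread('pics/s1.png')[225:365,200:350],None,fx=3.4,fy=3.4)
import numpy as np
c=np.zeros((480,800,3),np.uint8); c[:480,:290]=a[:,200:490]; c[:476,290:800]=b; cv2.imwrite('pics/m1.png',c)"
```

```text
t 3.35 p [0.4611 0.1269 0.0817] F [-0.11 -0.06  0.86]
[0.0, -0.0, 0.0, -0.01, -0.006, 0.009]
[0.0, -0.0, 0.028, 0.0, -0.01, 0.009]
[0.0, -0.0, 0.056, 0.011, -0.013, 0.009]
[0.0, -0.0, 0.084, 0.021, -0.016, 0.009]
[0.0, -0.0, 0.112, 0.032, -0.017, 0.009]
```

View pics/m1.png

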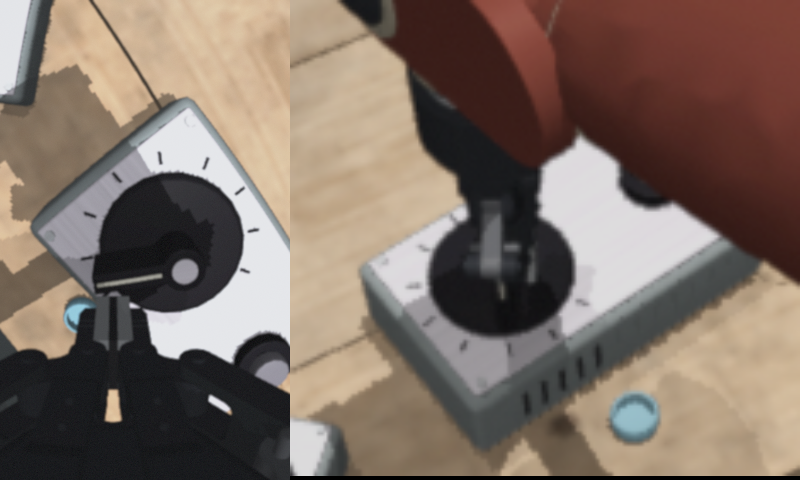

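```bash
python3 -c "
from h import *
for h,e,f in (((361,186),(306,184),'w0'),((385,271),(297,287),'w1')):
  h=wray(f,*h,.098);e=wray(f,*e,.098);print(h,e,np.linalg.norm(e-h),np.degrees(np.arctan2(*(e-h)[1::-1])))
p=get_obs()['tool_pos'][:2]-AX; print(np.hypot(*p)*1000,np.degrees(np.arctan2(p[1],p[0])))"
```

```text
[0.49636726 0.12202095 0.098     ] [0.45835411 0.13828538 0.098     ] 0.04134647811152069 156.83568667617743
[0.49621705 0.12268804 0.098     ] [0.45754569 0.13703935 0.098     ] 0.04124844655182209 159.6396334251655
34.863034861302225 170.66389819461685
```

```bash
python3 -c "
from h import *
d=np.load('pics/w1.npz');o=get_obs();R=Rn.from_rotvec(o['tool_rot']).as_matrix();print('cam in tool',R.T@(-d['R'].T@d['t']-o['tool_pos']))
for q in ([0,0,0],[.011,0,0],[.011,.0075,0],[.011,-.0075,0],[-.011,0,0],[.011,0,-.03]):
  c=d['R']@(o['tool_pos']+R@np.array(q))+d['t'];th=np.arctan2(np.hypot(*c[:2]),c[2]);x=c[:2]/np.hypot(*c[:2])*th*371.65+[312.74,242.37];print(q,x)
a=cv2.imread('pics/w1.png')[230:400,240:420];cv2.imwrite('pics/c3.png',cv2.resize(a,None,fx=3.5,fy=3.5,interpolation=cv2.INTER_CUBIC))"
```

```text
cam in tool [ 0.0793505  -0.00087691 -0.17248644]
[0, 0, 0] [314.66829496 285.73472155]
[0.011, 0, 0] [314.70717615 265.70745195]
[0.011, 0.0075, 0] [329.72908447 265.69263743]
[0.011, -0.0075, 0] [299.67953171 265.69685633]
[-0.011, 0, 0] [314.62761303 304.81677072]
[0.011, 0, -0.03] [315.01564691 291.71950833]
```

View pics/c3.png

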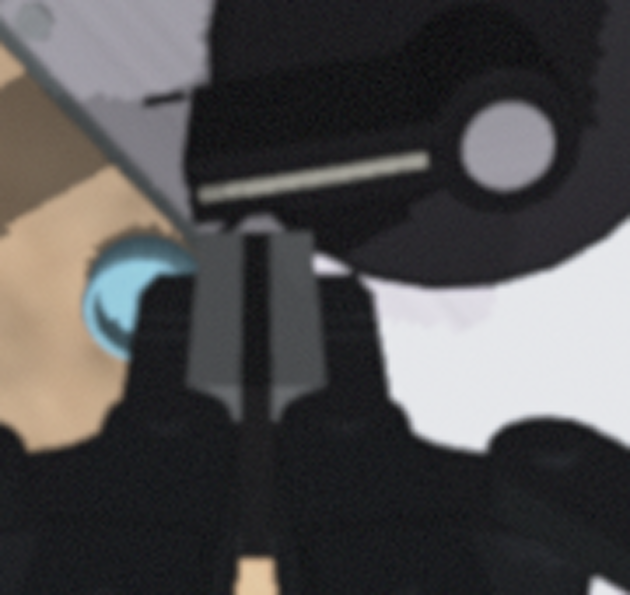

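```bash
python3 -c "
from h import *
o=get_obs();R=Rn.from_rotvec(o['tool_rot']).as_matrix()
P=lambda q:o['tool_pos']+R@np.array(q)
a=cv2.imread('pics/s1.png')[250:340,215:295];k=6.6
a=cv2.resize(a,None,fx=k,fy=k,interpolation=cv2.INTER_CUBIC)
a=cv2.convertScaleAbs(a,alpha=1.8,beta=15)
for z,c in((0,(0,0,255)),(-.02,(0,255,0)),(-.036,(255,128,0))):
  pts=np.array([(proj('s1',P([x,y,z]))-[215,250]+.5)*k for x,y in((.011,.01),(.011,-.01),(-.011,-.01),(-.011,.01))]).astype(int)
  cv2.polylines(a,[pts],True,c,1)
b=cv2.convertScaleAbs(cv2.resize(cv2.imread('pics/w0.png')[280:350,280:345],None,fx=4,fy=8.4),alpha=1.8,beta=15)
h=max(a.shape[0],b.shape[0]);f=lambda i:cv2.copyMakeBorder(i,0,h-i.shape[0],0,0,cv2.BORDER_CONSTANT)
m=np.hstack([f(a),f(b)]);print(m.shape);cv2.imwrite('pics/m2.png',m)"
```

```text
(594, 788, 3)
```

View pics/m2.png

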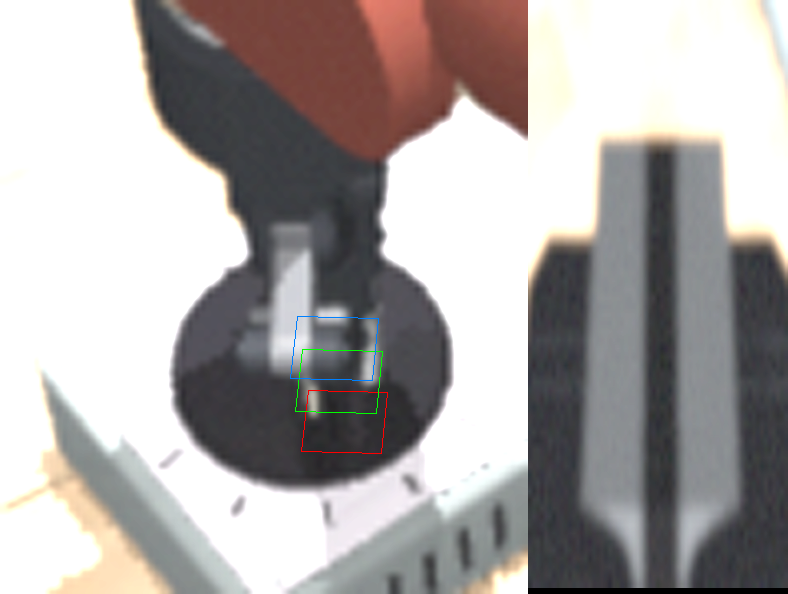

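>>> carry_out(
  rows=[
    [0, 0, 0, 0.01, 0, 0.008, 1],
    [0, 0, 0, 0.02, 0, 0.008, 1],
    [0, 0, 0, 0.02, 0, 0.008, 1],
  ],
)

```text
t: 3.8
tool_pos: [0.4643, 0.1323, 0.0791]
tool_rot: [-2.738, -1.54, 0.0]
contact_force: [-0.1, -0.4, 1.0]
opening: 0.0001
grip_force: 0.0
```

>>> carry_out(
  rows=[
    [0, 0, 0, 0.01, 0, 0, 1],
    [0, 0, 0, 0.01, 0, 0, 1],
    [0, 0, 0, 0.01, 0, 0, 1],
  ],
)

```text
t: 4.1
tool_pos: [0.4658, 0.1347, 0.0792]
tool_rot: [2.739, 1.539, -0.0]
contact_force: [0.4, 0.2, 0.2]
opening: 0.0
grip_force: 0.0
```

>>> carry_out(
  rows=[
    [0, 0, 0, 0.01, 0, 0, 1],
    [0, 0, 0, 0.01, 0, 0, 1],
    [0, 0, 0, 0.01, 0, 0, 1],
  ],
)

```text
t: 4.4
tool_pos: [0.4673, 0.1372, 0.0792]
tool_rot: [2.739, 1.539, -0.0]
contact_force: [0.0, -0.4, -0.2]
opening: -0.0001
grip_force: 0.0
```

```bash
python3 -c "
from h import *
snap('wrist','w2')
a=cv2.imread('pics/w2.png')[200:400,240:450];a=cv2.convertScaleAbs(cv2.resize(a,None,fx=3,fy=3,interpolation=cv2.INTER_CUBIC),alpha=1.8,beta=15);cv2.imwrite('pics/c4.png',a[:, :630])"
```

```text
(no output)
```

View pics/c4.png

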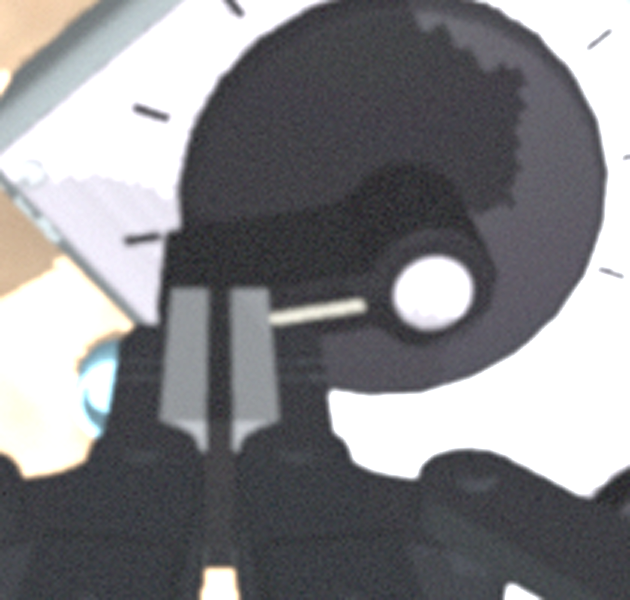

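The wrist view shows the fingertips covering the blade's stripe, around (220,300) in the crop, so they are still above the blade. The finger ends really are about 20–36 mm higher than the reported TCP. I'll back off beside the blade and probe downward with force.

```bash
python3 -c "
from h import *
plan(push(0,.012,.079))"
```

```text
t 4.45 p [0.4673 0.1372 0.0792] F [-0.49  0.15 -0.  ]
[0.0, 0.0, -0.055, -0.108, 0.012, 0.001]
```

>>> carry_out(
  rows=[
    [0, 0, -0.02, -0.06, 0.01, 0, 1],
    [0, 0, -0.055, -0.108, 0.012, 0, 1],
    [0, 0, -0.055, -0.108, 0.012, 0, 1],
    [0, 0, -0.055, -0.108, 0.012, 0.02, 1],
    [0, 0, -0.055, -0.108, 0.012, 0.02, 1],
  ],
)

```text
t: 4.95
tool_pos: [0.4531, 0.108, 0.0723]
tool_rot: [-2.596, -1.767, 0.002]
contact_force: [-0.8, 0.6, 0.3]
opening: 0.0003
grip_force: 0.0
```

>>> carry_out(
  rows=[
    [0, 0, 0, 0, 0, 0.01, 1],
    [0, 0, 0, 0, 0, 0.02, 1],
    [0, 0, 0, 0, 0, 0.02, 1],
  ],
)

```text
t: 5.25
tool_pos: [0.4531, 0.1078, 0.0665]
tool_rot: [-2.595, -1.769, 0.002]
contact_force: [-0.4, -0.0, -0.2]
opening: 0.0004
grip_force: 0.0
```

>>> carry_out(
  rows=[
    [0, 0, 0, 0, 0, 0.01, 1],
    [0, 0, 0, 0, 0, 0.01, 1],
    [0, 0, 0, 0, 0, 0.01, 1],
  ],
)

```text
t: 5.55
tool_pos: [0.4535, 0.1076, 0.0641]
tool_rot: [-2.596, -1.769, 0.0]
contact_force: [0.8, 0.3, 0.0]
opening: -0.0002
grip_force: 0.0
```

>>> carry_out(
  rows=[
    [0, 0, 0, 0, 0, 0.01, 1],
    [0, 0, 0, 0, 0, 0.02, 1],
    [0, 0, 0, 0, 0, 0.02, 1],
  ],
)

```text
t: 5.85
tool_pos: [0.453, 0.1076, 0.0575]
tool_rot: [-2.595, -1.769, 0.002]
contact_force: [0.2, 0.1, -1.2]
opening: 0.0002
grip_force: 0.0
```

>>> carry_out(
  rows=[
    [0, 0, 0, 0, 0, 0.01, 1],
    [0, 0, 0, 0, 0, 0.01, 1],
    [0, 0, 0, 0, 0, 0.01, 1],
  ],
)

```text
t: 6.15
tool_pos: [0.4534, 0.1076, 0.0551]
tool_rot: [-2.596, -1.769, 0.0]
contact_force: [-0.3, 0.2, -0.1]
opening: 0.0001
grip_force: 0.0
```

>>> carry_out(
  rows=[
    [0, 0, 0, 0, 0, 0.01, 1],
    [0, 0, 0, 0, 0, 0.01, 1],
    [0, 0, 0, 0, 0, 0.01, 1],
  ],
)

```text
t: 6.45
tool_pos: [0.4534, 0.1076, 0.0521]
tool_rot: [-2.596, -1.77, 0.0]
contact_force: [-0.1, -0.1, 0.3]
opening: 0.0002
grip_force: 0.0
```

>>> carry_out(
  rows=[
    [0, 0, 0, 0, 0, 0.01, 1],
    [0, 0, 0, 0, 0, 0.02, 1],
    [0, 0, 0, 0, 0, 0.02, 1],
  ],
)

```text
t: 6.75
tool_pos: [0.453, 0.1076, 0.0455]
tool_rot: [-2.595, -1.769, 0.002]
contact_force: [-0.4, 0.4, 0.3]
opening: 0.0
grip_force: 0.0
```

>>> carry_out(
  rows=[
    [0, 0, 0, 0, 0, 0.01, 1],
    [0, 0, 0, 0, 0, 0.02, 1],
    [0, 0, 0, 0, 0, 0.02, 1],
  ],
)

```text
t: 7.05
tool_pos: [0.453, 0.1076, 0.0396]
tool_rot: [-2.595, -1.769, 0.002]
contact_force: [-0.2, -1.1, -0.7]
opening: 0.0004
grip_force: 0.0
```

>>> carry_out(
  rows=[
    [0, 0, 0, 0, 0, 0.01, 1],
    [0, 0, 0, 0, 0, 0.01, 1],
    [0, 0, 0, 0, 0, 0.01, 1],
  ],
)

```text
t: 7.35
tool_pos: [0.4535, 0.1076, 0.0372]
tool_rot: [-2.596, -1.77, 0.0]
contact_force: [0.4, -0.3, 0.8]
opening: -0.0002
grip_force: 0.0
```

Still free at TCP z 0.037, which fits finger ends about 36 mm above the TCP. They should now stand beside the blade at the right height, so I'll push from here.

```bash
python3 -c "
from h import *
plan(*[push(a,g,.039) for a,g in((0,.005),(0,0),(5,0),(10,0))])"
```

```text
t 7.35 p [0.4535 0.1076 0.0372] F [ 0.36 -0.25  0.77]
[-0.0, 0.0, -0.0, 0.023, 0.0, -0.006]
[-0.0, 0.0, -0.0, 0.04, 0.0, -0.006]
[-0.0, 0.0, 0.028, 0.05, -0.004, -0.006]
[-0.0, 0.0, 0.055, 0.06, -0.007, -0.006]
```

>>> carry_out(
  rows=[
    [0, 0, 0, 0.01, 0, -0.006, 1],
    [0, 0, 0, 0.023, 0, -0.006, 1],
    [0, 0, 0, 0.03, 0, -0.006, 1],
    [0, 0, 0, 0.04, 0, -0.006, 1],
    [0, 0, 0, 0.04, 0, -0.006, 1],
  ],
)

```text
t: 7.85
tool_pos: [0.458, 0.1191, 0.039]
tool_rot: [2.595, 1.77, 0.0]
contact_force: [-0.4, 0.0, 0.3]
opening: 0.0
grip_force: 0.0
```

>>> carry_out(
  rows=[
    [0, 0, 0.014, 0.005, -0.002, 0, 1],
    [0, 0, 0.028, 0.01, -0.004, 0, 1],
    [0, 0, 0.028, 0.01, -0.004, 0, 1],
  ],
)

```text
t: 8.15
tool_pos: [0.4577, 0.1218, 0.0389]
tool_rot: [2.67, 1.654, -0.001]
contact_force: [-0.4, -1.8, 0.6]
opening: 0.0004
grip_force: 0.9
```

```bash
python3 -c "
from h import *
plan(*[push(a,0,.039) for a in(5,10,15,20)])"
```

```text
t 8.15 p [0.4577 0.1218 0.0389] F [-0.4  -1.76  0.64]
[-0.0, 0.0, -0.0, 0.001, 0.0, -0.0]
[-0.0, 0.0, 0.028, 0.011, -0.004, -0.0]
[-0.0, 0.0, 0.055, 0.021, -0.007, -0.0]
[0.0, 0.0, 0.083, 0.032, -0.01, -0.0]
```

Contact: –1.8 N in y, at just the predicted position. I'll follow the arc.

>>> carry_out(
  rows=[
    [0, 0, 0.028, 0.011, -0.004, 0, 1],
    [0, 0, 0.028, 0.011, -0.004, 0, 1],
    [0, 0, 0.055, 0.021, -0.007, 0, 1],
    [0, 0, 0.055, 0.021, -0.007, 0, 1],
  ],
)

```text
t: 8.55
tool_pos: [0.4582, 0.1284, 0.0388]
tool_rot: [-2.802, -1.42, 0.002]
contact_force: [-2.6, -2.7, 2.6]
opening: 0.0002
grip_force: 1.7
```

```bash
python3 -c "
from h import *
plan(*[push(a,0,.039) for a in(15,20,25,30,35,40)])"
```

```text
t 8.55 p [0.4582 0.1284 0.0388] F [-2.63 -2.66  2.56]
[-0.0, 0.0, 0.001, 0.001, 0.001, -0.001]
[-0.0, 0.0, 0.029, 0.011, -0.003, -0.001]
[-0.0, 0.0, 0.056, 0.021, -0.007, -0.001]
[-0.0, 0.0, 0.084, 0.032, -0.009, -0.001]
[-0.0, 0.0, 0.112, 0.043, -0.01, -0.001]
[-0.0, 0.0, 0.14, 0.054, -0.011, -0.001]
```

>>> carry_out(
  rows=[
    [0, 0, 0.028, 0.011, -0.004, 0, 1],
    [0, 0, 0.028, 0.011, -0.004, 0, 1],
    [0, 0, 0.055, 0.021, -0.007, 0, 1],
    [0, 0, 0.055, 0.021, -0.007, 0, 1],
  ],
)

```text
t: 8.95
tool_pos: [0.4613, 0.1352, 0.0391]
tool_rot: [-2.914, -1.175, -0.002]
contact_force: [-0.2, 0.4, -0.1]
opening: -0.0002
grip_force: 0.0
```

```bash
python3 -c "
from h import *
plan(*[push(a,0,.040) for a in(25,30,35,40,45)])
snap('wrist','w3')
a=cv2.imread('pics/w3.png')[200:400,240:450];a=cv2.convertScaleAbs(cv2.resize(a,None,fx=3,fy=3,interpolation=cv2.INTER_CUBIC),alpha=1.8,beta=15);cv2.imwrite('pics/c5.png',a)"
```

```text
t 8.95 p [0.4613 0.1352 0.0391] F [-0.2   0.35 -0.13]
[0.0, -0.0, 0.002, -0.003, -0.001, -0.003]
[0.0, -0.0, 0.03, 0.007, -0.005, -0.003]
[0.0, -0.0, 0.057, 0.017, -0.009, -0.003]
[0.0, -0.0, 0.085, 0.028, -0.011, -0.003]
[0.0, -0.0, 0.113, 0.039, -0.012, -0.003]
```

First snap done: the force rose, then dropped to zero at a finger angle of about 25°. Continuing to the second click.

>>> carry_out(
  rows=[
    [0, 0, 0.03, 0.007, -0.005, 0, 1],
    [0, 0, 0.057, 0.017, -0.009, 0, 1],
    [0, 0, 0.085, 0.028, -0.011, 0, 1],
    [0, 0, 0.113, 0.039, -0.012, 0, 1],
    [0, 0, 0.113, 0.039, -0.012, 0, 1],
  ],
)

```text
t: 9.5
tool_pos: [0.4659, 0.1456, 0.0389]
tool_rot: [-3.075, -0.641, 0.004]
contact_force: [-4.5, -0.4, 3.5]
opening: -0.0001
grip_force: 2.1
```

```bash
python3 -c "
from h import *
plan(*[push(a,0,.040) for a in(45,50,55,60,65,70)])"
```

```text
t 9.5 p [0.4659 0.1456 0.0389] F [-4.5  -0.36  3.45]
[-0.0, 0.001, -0.0, 0.004, 0.001, -0.004]
[-0.0, 0.001, 0.028, 0.014, -0.004, -0.004]
[-0.0, 0.001, 0.055, 0.025, -0.007, -0.004]
[-0.0, 0.001, 0.083, 0.035, -0.009, -0.004]
[-0.0, 0.001, 0.111, 0.046, -0.011, -0.004]
[-0.0, 0.001, 0.139, 0.057, -0.011, -0.004]
```

>>> carry_out(
  rows=[
    [0, 0, 0.014, 0.008, -0.002, -0.002, 1],
    [0, 0, 0.028, 0.014, -0.004, -0.003, 1],
    [0, 0, 0.042, 0.02, -0.005, -0.003, 1],
    [0, 0, 0.055, 0.025, -0.007, -0.003, 1],
    [0, 0, 0.055, 0.025, -0.007, -0.003, 1],
  ],
)

```text
t: 10.0
tool_pos: [0.4733, 0.1505, 0.04]
tool_rot: [-3.119, -0.374, -0.002]
contact_force: [0.5, -0.3, 0.5]
opening: -0.0003
grip_force: 0.0
```

```bash
python3 -c "
from h import *
plan(*[push(a,0,.040) for a in(60,65,70,75)])"
```

```text
t 10.0 p [0.4733 0.1505 0.04  ] F [ 0.52 -0.33  0.5 ]
[-0.0, -0.0, 0.028, 0.005, -0.005, 0.0]
[-0.0, -0.0, 0.056, 0.016, -0.009, 0.0]
[-0.0, -0.0, 0.084, 0.026, -0.011, 0.0]
[-0.0, -0.0, 0.111, 0.037, -0.012, 0.0]
```

Second click snapped. Third:

>>> carry_out(
  rows=[
    [0, 0, 0.028, 0.005, -0.005, 0, 1],
    [0, 0, 0.056, 0.016, -0.009, 0, 1],
    [0, 0, 0.084, 0.026, -0.011, 0, 1],
    [0, 0, 0.111, 0.037, -0.012, 0, 1],
    [0, 0, 0.111, 0.037, -0.012, 0, 1],
  ],
)

```text
t: 10.5
tool_pos: [0.482, 0.157, 0.0397]
tool_rot: [-3.136, 0.174, 0.003]
contact_force: [-3.2, 2.7, 2.7]
opening: 0.0001
grip_force: 2.0
```

```bash
python3 -c "
from h import *
plan(*[push(a,0,.040) for a in(75,80,85,90)])"
```

```text
t 10.5 p [0.482  0.157  0.0397] F [-3.23  2.74  2.72]
[-0.0, 0.001, 0.0, 0.004, 0.0, -0.001]
[-0.0, 0.001, 0.028, 0.014, -0.004, -0.001]
[-0.0, 0.001, 0.056, 0.025, -0.007, -0.001]
[-0.0, 0.001, 0.084, 0.035, -0.009, -0.001]
```

>>> carry_out(
  rows=[
    [0, 0, 0.014, 0.008, -0.002, 0, 1],
    [0, 0, 0.028, 0.014, -0.004, 0, 1],
    [0, 0, 0.042, 0.02, -0.005, 0, 1],
    [0, 0, 0.056, 0.025, -0.007, 0, 1],
    [0, 0, 0.056, 0.025, -0.007, 0, 1],
  ],
)

```text
t: 11.0
tool_pos: [0.491, 0.1577, 0.04]
tool_rot: [-3.109, 0.448, -0.002]
contact_force: [1.1, -1.2, -0.0]
opening: 0.0001
grip_force: 0.0
```

```bash
python3 -c "
from h import *
plan(*[push(a,0,.040) for a in(90,95,100,105)])"
```

```text
t 11.0 p [0.491  0.1577 0.04  ] F [ 1.1  -1.17 -0.01]
[-0.0, -0.0, 0.028, 0.005, -0.005, -0.0]
[-0.0, -0.0, 0.056, 0.016, -0.008, -0.0]
[-0.0, -0.0, 0.083, 0.026, -0.011, -0.0]
[-0.0, -0.0, 0.111, 0.037, -0.012, 0.0]
```

Third click snapped. Fourth, stopping at the force drop:

>>> carry_out(
  rows=[
    [0, 0, 0.028, 0.005, -0.005, 0, 1],
    [0, 0, 0.056, 0.016, -0.008, 0, 1],
    [0, 0, 0.083, 0.026, -0.011, 0, 1],
    [0, 0, 0.111, 0.037, -0.012, 0, 1],
    [0, 0, 0.111, 0.037, -0.012, 0, 1],
  ],
)

```text
t: 11.5
tool_pos: [0.5018, 0.1586, 0.0398]
tool_rot: [-2.984, 0.981, 0.002]
contact_force: [-2.5, 2.4, 1.2]
opening: -0.0001
grip_force: 1.6
```

```bash
python3 -c "
from h import *
plan(*[push(a,0,.040) for a in(105,110,115,120)])"
```

```text
t 11.5 p [0.5018 0.1586 0.0398] F [-2.54  2.42  1.16]
[-0.0, 0.0, -0.0, 0.004, -0.0, -0.001]
[-0.0, 0.0, 0.028, 0.014, -0.005, -0.001]
[-0.0, 0.0, 0.056, 0.024, -0.008, -0.001]
[-0.0, 0.0, 0.083, 0.035, -0.01, -0.001]
```

>>> carry_out(
  rows=[
    [0, 0, 0.014, 0.008, -0.002, 0, 1],
    [0, 0, 0.028, 0.014, -0.005, 0, 1],
    [0, 0, 0.028, 0.014, -0.005, 0, 1],
    [0, 0, 0.028, 0.014, -0.005, 0, 1],
  ],
)

```text
t: 11.9
tool_pos: [0.5065, 0.1566, 0.0399]
tool_rot: [2.938, -1.111, 0.001]
contact_force: [-0.4, 0.3, -0.4]
opening: 0.0001
grip_force: 0.0
```

Fourth click snapped. I'll back off, lift clear and check.

>>> carry_out(
  rows=[
    [0, 0, 0, -0.02, 0, 0, 1],
    [0, 0, 0, -0.03, 0, 0, 1],
    [0, 0, 0, -0.03, 0, -0.15, 1],
    [0, 0, 0, -0.03, 0, -0.3, 1],
    [0, 0, 0, -0.03, 0, -0.3, 1],
  ],
)

```text
t: 12.4
tool_pos: [0.5043, 0.1639, 0.1378]
tool_rot: [-2.931, 1.111, -0.019]
contact_force: [0.0, 0.3, -0.0]
opening: 0.0001
grip_force: 0.0
```

```bash
python3 -c "
from h import *
plan(tool(.50,-.03,.13,-90),tool(.5113,.0165,.10,-90))"
```

```text
t 12.4 p [0.5043 0.1639 0.1378] F [ 0.04  0.32 -0.02]
[-0.002, -0.004, -0.231, 0.418, 0.494, 0.024]
[-0.002, -0.004, -0.231, 0.342, 0.354, 0.125]
```

>>> carry_out(
  rows=[
    [0, 0, -0.231, 0.342, 0.354, 0.02, 1],
    [0, 0, -0.231, 0.342, 0.354, 0.02, 1],
    [0, 0, -0.231, 0.342, 0.354, 0.02, 1],
    [0, 0, -0.231, 0.342, 0.354, 0.02, 1],
    [0, 0, -0.231, 0.342, 0.354, 0.02, 1],
  ],
)

```text
t: 12.9
tool_pos: [0.5056, 0.0133, 0.1234]
tool_rot: [3.141, -0.037, -0.0]
contact_force: [-0.6, 0.3, 0.4]
opening: -0.0001
grip_force: 0.0
```

```bash
python3 -c "
from h import *
plan(tool(.5113,.0165,.10,-90))
snap('wrist','w4');snap('scene','s4')
a=cv2.imread('pics/w4.png')[0:480,100:540]
b=cv2.resize(cv2.imread('pics/s4.png')[235:365,215:335],None,fx=3,fy=3)
c=np.zeros((480,800,3),np.uint8); c[:,:440]=a; c[:390,440:800]=b; cv2.imwrite('pics/m4.png',c)"
```

```text
t 12.9 p [0.5056 0.0133 0.1234] F [-0.57  0.29  0.37]
[0.0, 0.0, -0.008, 0.019, -0.011, 0.078]
```

View pics/m4.png

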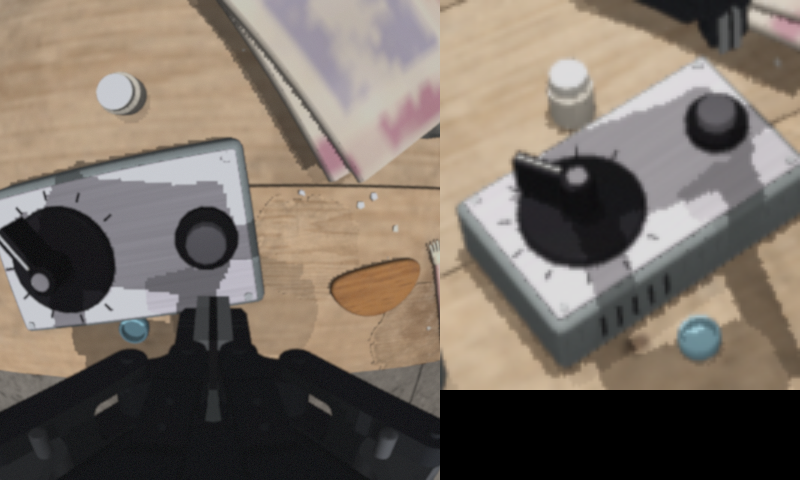

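The wrist crop shows hub at (40,283), blade end at (5,232) and button top at (206,241). I'll check the dial angle and the button position.

```bash
python3 -c "
from h import *
h=wray('w4',140,283,.098);e=wray('w4',104,232,.098);b=wray('w4',306,241,.08)
v=e-h;print(h,b,np.hypot(*v[:2]),np.degrees(np.arctan2(v[1],v[0])), 'expect',PHI0-120)
plan(tool(.5113,.0165,.06,-90))"
```

```text
[0.49533532 0.12302212 0.098     ] [0.51480252 0.01761647 0.08      ] 0.03956129118267962 30.067118541289705 expect 38.599999999999994
t 13.0 p [0.5056 0.0148 0.1235] F [ 0.12  0.01 -0.22]
[-0.0, 0.0, -0.009, 0.019, -0.006, 0.212]
```

```bash
python3 -c "
from h import *
h=ray2z('s4',260.7,293.3,.098);e=ray2z('s4',241.5,287.5,.098)
v=e-h;print(h,np.hypot(*v[:2]),np.degrees(np.arctan2(v[1],v[0])))
for a in (120,130): # predicted end pixels
  f=np.radians(PHI0-a);X=[h[0]+.043*np.cos(f),h[1]+.043*np.sin(f),.098];print(a,(proj('s4',X)-[215,235])*3+[440,0])"
```

```text
[0.49535097 0.12084972 0.098     ] 0.03848910181637464 40.548237616125384
120 [513.84406428 153.65902048]
130 [520.24625302 144.78883775]
```

The dial is at its fourth click: the scene gives 40° against an expected 38.6°. Now the button.

>>> carry_out(
  rows=[
    [0, 0, 0, 0.023, -0.006, 0.08, 1],
    [0, 0, 0, 0.023, -0.006, 0.16, 1],
    [0, 0, 0, 0.023, -0.006, 0.22, 1],
    [0, 0, 0, 0.023, -0.006, 0.235, 1],
    [0, 0, 0, 0.023, -0.006, 0.235, 1],
  ],
)

```text
t: 13.5
tool_pos: [0.5121, 0.0174, 0.0526]
tool_rot: [-3.141, 0.044, 0.003]
contact_force: [-0.7, 0.0, -1.0]
opening: 0.0002
grip_force: 0.0
```

>>> carry_out(
  rows=[
    [0, 0, 0, 0, 0, 0.01, 1],
    [0, 0, 0, 0, 0, 0.02, 1],
    [0, 0, 0, 0, 0, 0.02, 1],
  ],
)

```text
t: 13.8
tool_pos: [0.5141, 0.0169, 0.0485]
tool_rot: [-3.141, 0.043, -0.004]
contact_force: [1.2, 1.4, 2.3]
opening: -0.0001
grip_force: 1.1
```

>>> carry_out(
  rows=[
    [0, 0, 0, 0, 0, 0.01, 1],
    [0, 0, 0, 0, 0, 0.01, 1],
  ],
)

```text
t: 14.0
tool_pos: [0.514, 0.0169, 0.0453]
tool_rot: [-3.141, 0.043, -0.004]
contact_force: [0.9, 1.1, 4.3]
opening: 0.0003
grip_force: 2.1
```

>>> carry_out(
  rows=[
    [0, 0, 0, 0, 0, 0.008, 1],
    [0, 0, 0, 0, 0, 0.008, 1],
  ],
)

```text
t: 14.2
tool_pos: [0.5141, 0.0169, 0.044]
tool_rot: [-3.141, 0.043, -0.003]
contact_force: [-1.6, 0.4, 10.9]
opening: 0.0002
grip_force: 5.7
```

>>> carry_out(
  rows=[
    [0, 0, 0, 0, 0, 0.006, 1],
    [0, 0, 0, 0, 0, 0.006, 1],
  ],
)

```text
t: 14.4
tool_pos: [0.5142, 0.0169, 0.0438]
tool_rot: [3.141, -0.043, 0.002]
contact_force: [-6.5, 1.3, 20.5]
opening: -0.0001
grip_force: 10.2
```

Hard stop reached (over 10 N, against 5 N for full travel). Releasing and rising clear.

>>> carry_out(
  rows=[
    [0, 0, 0, 0, 0, -0.03, 1],
    [0, 0, 0, 0, 0, -0.1, 1],
    [0, 0, 0, 0, 0, -0.25, 1],
    [0, 0, 0, 0, 0, -0.4, 1],
    [0, 0, 0, 0, 0, -0.4, 1],
  ],
)

```text
t: 14.9
tool_pos: [0.5167, 0.0163, 0.1673]
tool_rot: [3.14, -0.043, 0.018]
contact_force: [0.9, -0.0, 0.5]
opening: 0.0001
grip_force: 0.0
```

>>> carry_out(
  rows=[
    [0, 0, 0, 0, 0, 0, 1],
    [0, 0, 0, 0, 0, 0, 1],
    [0, 0, 0, 0, 0, 0, 1],
  ],
)

```text
t: 15.2
tool_pos: [0.5114, 0.017, 0.1577]
tool_rot: [-3.141, 0.043, 0.007]
contact_force: [0.2, 0.3, 0.1]
opening: -0.0002
grip_force: 0.0
```

```bash
python3 -c "
from h import *
plan()
# unchanged-scene check: scene image before/after on the controller's left half
snap('scene','s5');a=cv2.imread('pics/s4.png')[275:345,220:285].astype(int);b=cv2.imread('pics/s5.png')[275:345,220:285].astype(int)
print(abs(a-b).mean(), cv2.phaseCorrelate(a.mean(2),b.mean(2)))"
```

```text
t 15.2 p [0.5114 0.017  0.1577] F [0.18 0.31 0.11]
2.9712087912087912 ((0.021270135344316543, -0.01633259708223278), 0.9521978864717429)
```

The controller and dial haven't moved between the last two scene images, and the tool is clear of everything.

```bash
python3 -c "
from station import finish_job
print(finish_job())"
```

```text
the job is handed in; nothing more can be done
None
```

I turned the larger controller's dial clockwise by four clicks, pressed the round button to its stop and released it, then handed the job in at about 15 s of the 54 s allowed; the hand-in gave no verdict.

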